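# Check and reset the potter's wheel stop

### The arm

A 6-joint arm with a two-finger parallel gripper is mounted at the origin on the work surface. World frame = base frame: x ahead of the robot, y to its left, z up, the work surface at z = 0. Lengths are in m, angles in rad, forces in N, time in s.
With the tool pointing down it reaches from about 0.25 to 0.725 m from the base axis. Payload 4 kg.
Tool frame: the origin (TCP) lies midway between the tips of the shut fingers; the grasp point (between the pads) lies 19 mm behind it; z points along the fingers, y is the line along which they close (so a half turn about z gives the same grasp; the last joint's range is limited). The gripper opens to 85 mm and grips with 20 to 120 N. Pads are 22 mm wide; open, the fingers measure 114 mm over their backs; the gripper's body (76 mm by 85 mm) begins 54 mm behind the grasp point. The pads swing forward as they close: fully open they stand 13 mm farther back than shut.
Start: joints at [1.339, 0.241, 0.005, 1.335, 0, 1.571], TCP at [0.115, 0.487, 0.231] pointing down, gripper open.
Joint ranges: [-2.72, 2.72], [-1.05, 1.87], [-1.09, 1.28], [-1.99, 2.15], [-1.42, 1.44], [-3.14, 3.14]. Speed limits (rad/s): [2.79, 2.79, 3.14, 3.14, 3.14, 3.14].

### API

Orientations are given as a unit quaternion [x, y, z, w].
In Python, from workcell import bot gives the robot as it stands. The module is installed in compiled form; this text tells all that it offers.
- The arm moves only by the tool drive_tool, never from a script. Its arguments are lists of equal length, an entry for each row: "slide": the shift along the tool's x, y, z scaled (see below), a list of three; "rotation": the turn, a rotation vector about the tool's x, y, z scaled (see below), a list of three. A call has exactly 8 rows; each row is the pose to reach, as a shift and turn from the pose commanded when the call began, along the tool's axes at that moment; what a row does not reach only later rows make up. The controller multiplies each number of a shift by 250 mm and each number of a turn by 0.5 rad. A row lasts 1/8 s, in which the tool goes at most 62.5 mm and 10.7 degrees, less where a joint would pass 70% of its speed; a pose out of reach is approached as far as the arm can. A call with a number of a shift or a turn outside -1 to 1 is refused whole. A call with a gripper value outside its range is refused whole. "gripper" is the opening, from 0 (shut) to 1 (fully open), set as the call begins (left out, the last holds). The fingers move at their own pace and stop on an object; the grip force is fixed at half the most. Time passes only in rows, so rows that repeat a pose let the fingers close, or fill a call up. It gives the time, the measured TCP pose, the force, the opening and the grip force at its end, in the units of the state.
- bot.get_obs(): the state, without advancing time (a new reading comes with each control period).
- bot.camera(name): name is "scene" or "top"; returns a dict with "image" (384x512x3 uint8, red, green, blue), "z_map" (384x512 float32, m along the optical axis (not along the pixel's ray), 0 where there is no reading), "camera_matrix" (3x3 intrinsics, pixels), "xyz" and "orientation" of the camera in the world. Camera axes: x right, y up, looking along -z (the intrinsics and any distortion apply to the point x, -y, -z); pixel columns grow to the right and rows downward; lengths in m; the calibration is good to about 2 mm. A picture is of the moment at which its call begins.
- bot.job_done(): hands the job in; it is judged then, once.
The state is a dict: "clock": time; "joint_pos": joint angles; "joint_vel": joint speeds; "tau": joint torques, N m; "eef_pos": TCP position; "tool_rot": TCP orientation; "ft_force": force on the tool from outside, world axes, zero at the start; "ft_torque": the same for the moment, N m; "grip_width": finger opening in m; "grasp_force": force on a finger pad.
Only numpy, scipy, OpenCV 4.12 (cv2) and the standard library are available. Lean on these libraries where they do the work, as an engineer would, in place of code of your own. Each camera call takes 0.05 s, during which the arm holds its last target. There are 200 camera calls.

### The job

Check the stop of the potter's wheel and set it ready again: press the mushroom stop fully in with a fingertip until it latches, take the finger right off it so that it is seen to stay in by itself, then push its thumb tab clockwise (seen from above) until the latch lets go and the head springs back up. After that press the small start button fully in and let it go. Leave the pottery and tools on the bench where they stand, and never press the start button while the stop is in.

Things in the scene. Friction and masses are not known exactly. Their poses are not given: they have to be found in the camera images.
- stop_box: fixed grey stop station screwed to the bench, 100 x 100 mm, top face 55 mm above the bench; origin at the centre of its underside, z up; the mushroom stands upright at the middle of its top; the resting thumb tab points along the box's own -x
- stop_head: black mushroom head of the stop, 54 mm diameter, 24 mm high, domed, with one thumb tab sticking out sideways. Origin on the vertical turning axis at the head's underside, 70 mm above the bench when up (15 mm above the box), 59 mm when fully in. Its own -x points along the tab; it turns with the head
- head_top (a point): top centre of the mushroom head, 94 mm above the bench when up: press here, straight down. It sinks 11 mm at most and takes about 6 N on the way in, then meets a hard stop; let go after a full press, it stays latched about 8 mm in
- tab (a point): point in the thumb tab 42 mm from the turning axis, at mid-height of the tab. The tab is a bar 12 mm wide and 16 mm high, its underside level with the head's underside, its end 54 mm from the axis. While the head is latched the tab is about 62 to 78 mm above the bench (7 to 23 mm above the box top) and can be pushed sideways with a fingertip, 1 to 2 N
- stop (a joint): how far the head is in, m: 0 up, 0.011 fully in, about 0.008 when latched; a spring lifts it back to 0 when the latch lets go
- twist (a joint): turn of the head, rad: 0 at rest, grows clockwise seen from above, stops at 0.9; the latch lets go at about 0.45 and a spring turns the head back to 0 when the tab is let go
- start_box: fixed grey start station screwed to the bench, 80 x 80 mm, top face 50 mm above the bench; origin at the centre of its underside, z up; it carries one small round push button
- start_top (a point): top centre of the small black start button, 28 mm diameter, in a low metal housing on the middle of the start station; press straight down, about 5 N, it springs back
- start (a joint): how far the start button is in, m: 0 out, 0.006 fully in
- slip_jar: closed glass jar, 66 mm across, 120 mm tall; loose, leave alone; origin at the middle of its underside
- test_cup: small terracotta cup, 68 mm across, 80 mm tall; loose, leave alone; origin at the middle of its underside
- bowl: white bowl, 150 mm across, 75 mm tall; loose, leave alone; origin at the middle of its underside
- bisque_vase: terracotta vase, 100 mm across, 130 mm tall; loose, leave alone; origin at the middle of its underside
- brush: brush lying on the bench, 150 mm long; loose, leave alone; origin under its middle
- rib: flat wooden shaping rib, 100 x 55 x 8 mm, lying on the bench; loose, leave alone; origin at the middle of its underside
- mug: mug with a handle, 76 mm across, 90 mm tall; loose, leave alone; origin at the middle of its underside

How it is judged:
On the way, in this order (a step that is already met when the one before it is completed fails the run):
1. the mushroom stop is pressed fully in (value of joint stop above 0.0085 m and contact force between anything else and stop_head above 0.5 N), for 0.05 s.
2. the finger is off and the head stays latched in by itself (value of joint stop above 0.007 m and contact force between anything else and stop_head below 0.1 N), for 0.2 s.
3. the tab has been turned, the latch has let go and the head is up (value of joint stop below 0.002 m), for 0.1 s.
4. the start button is pressed fully in (value of joint start above 0.0045 m and value of joint stop below 0.002 m), for 0.05 s.
At the end, for the whole second after the job is handed in: The mushroom stop is up (within 1.5 mm) and turned back (within 0.15 rad), the start button is out (within 1.5 mm), and every loose thing is at rest within 20 mm of where it stood (value of joint each of stop, start below 0.0015 m and value of joint twist below 0.15 rad and distance of each of slip_jar, test_cup, bowl, bisque_vase, brush, rib, mug from where it was at the start of the episode below 0.02 m and linear speed of each of slip_jar, test_cup, bowl, bisque_vase, brush, rib, mug below 0.02 m/s); the robot touches nothing.
It fails at once if the start button is pressed while the stop is in (value of joint start above 0.003 m and value of joint stop above 0.004 m).
It fails at once if a loose bench thing is moved, lifted or carried more than 20 mm (distance of any of slip_jar, test_cup, bowl, bisque_vase, brush, rib, mug from where it was at the start of the episode above 0.02 m).
It fails at once if a loose upright thing is tipped (angle between any of slip_jar, test_cup, bowl, bisque_vase, mug's own z axis and vertical above 0.35 rad).
It also fails if it takes over 48 s, if anything falls off the work surface, if the arm or the gripper's body presses on something with over 40 N, if the wrist force passes 120 N, or if a joint passes its speed limit or range.

## Working session

There is one attempt and no reset: what is moved stays moved. The work goes in short steps, Python scripts to look and compute and a tool call to move; the robot and the scene stay as the last step left them, time stands still between calls to the robot, and variables do not carry over. Pictures are saved under pics/ and viewed, at most 10 in all, crops included, and the job is handed in when it is done.

Besides the shell and the picture viewer there is one more tool, called as a command line: name --argument value ..., lists and objects as JSON in quotes. drive_tool: Moves the arm, as the interface text tells. Shifts and turns lie within -1 to 1; 1 stands for 250 mm of shift or 0.5 rad of turn. Its arguments: {"type":"object","properties":{"slide":{"type":"array","items":{"type":"array","items":{"type":"number"}}},"rotation":{"type":"array","items":{"type":"array","items":{"type":"number"}}},"gripper":{"type":"number"}},"required":["slide","rotation"]}

```bash
mkdir -p pics; cat > h.py <<'E'
import numpy as np, cv2
from scipy.spatial.transform import Rotation as R
from workcell import bot
def cloud(c):
    d=c["z_map"]; K=np.array(c["camera_matrix"]); v,u=np.mgrid[:d.shape[0],:d.shape[1]]
    p=np.stack([(u-K[0,2])/K[0,0]*d,-(v-K[1,2])/K[1,1]*d,-d],-1)
    o=c["orientation"]; o=np.array(o)
    M=R.from_quat(o).as_matrix() if o.size==4 else o
    w=p@M.T+np.array(c["xyz"]); w[d==0]=np.nan
    return w
E
python3 - <<'E'
from h import *
for n in("top","scene"):
    c=bot.camera(n); cv2.imwrite(f"pics/{n}1.png",c["image"][:,:,::-1]); np.save(f"{n}.npy",cloud(c)); print(n,c["xyz"],c["orientation"],[k for k in c])
print(bot.get_obs())
E
```

```text
top [ 0.46851149 -0.10021936  1.44978866] [-0.03084181  0.02175213  0.7139912  -0.69913675] ['image', 'z_map', 'camera_matrix', 'xyz', 'orientation']
scene [ 1.2361364  -0.58559921  0.91084873] [0.34455744 0.1772129  0.42789282 0.81656812] ['image', 'z_map', 'camera_matrix', 'xyz', 'orientation']
{'clock': 0.1, 'joint_pos': array([1.33899412e+00, 2.41340233e-01, 3.86576981e-03, 1.33522109e+00,
       2.87646354e-05, 1.57078624e+00]), 'joint_vel': array([-6.87744043e-05, -2.19250606e-03,  4.52169473e-03,  2.77753679e-04,
       -4.92997547e-04, -3.60804646e-04]), 'tau': array([ 9.58282581e-04, -3.73136687e+01,  2.53009897e+01,  1.08335190e-02,
        1.18116227e-04,  1.42544127e-05]), 'eef_pos': array([0.11472628, 0.48607328, 0.2305033 ]), 'tool_rot': array([ 1.15636746e-01,  9.93291116e-01, -9.41576006e-04, -1.24105264e-04]), 'ft_force': array([ 0.65311034, -0.3131748 , -0.01284376]), 'ft_torque': array([-0.03376661, -0.05527709,  0.00796962]), 'grasp_force': 0.0, 'grip_width': 0.08536617912687293}
```

View pics/top1.png

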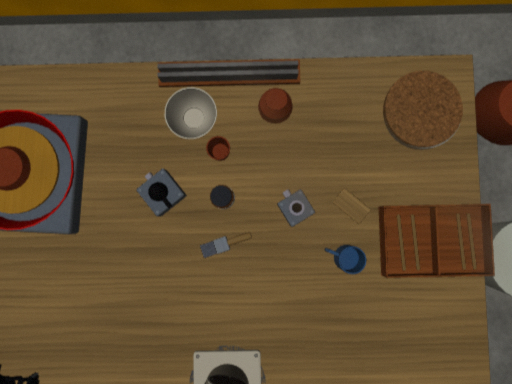

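View pics/scene1.png

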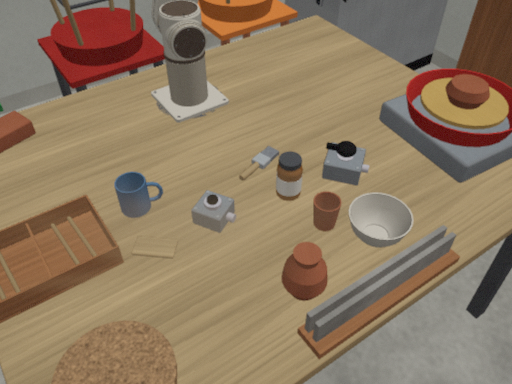

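The top view shows the stop station at about (161,192), with its tab pointing lower right to (170,205), and the start station at (296,208). The jar is at (221,197), the cup at (218,149) and the brush at (225,245). In the scene view the stop head is at (346,150) with the tab to its left (333,147), and the start button is at (213,201).

```bash
python3 - <<'E'
from h import *
for n,boxes in (("top",dict(stop=(135,165,190,220),start=(273,185,320,230))),("scene",dict(stop=(315,135,375,185),start=(188,188,240,232)))):
    w=np.load(n+".npy"); im=cv2.imread(f"pics/{n}1.png")
    for k,(a,b,c,d) in boxes.items():
        P=w[b:d,a:c].reshape(-1,3); I=im[b:d,a:c].reshape(-1,3).max(1)
        z=P[:,2]; 
        h=0.055 if k=="stop" else .05
        m=(abs(z-h)<.004); 
        r=cv2.minAreaRect(P[m,:2].astype(np.float32)*1000)
        print(n,k,"boxtop n",m.sum(),np.median(z[m]),r)
        if k=="stop":
            m=(z>.064)&(z<.1)&(I<80)
            Q=P[m]; print(" dark",len(Q),Q[:,:].mean(0),Q[:,2].max())
            dome=Q[Q[:,2]>.088]; print(" dome",len(dome),dome.mean(0))
            cen=dome.mean(0)[:2]; rr=np.hypot(*(Q[:,:2]-cen).T); t=Q[(rr>.031)&(rr<.06)]; print(" tab",len(t),t.mean(0), np.degrees(np.arctan2(*(t.mean(0)[:2]-cen)[::-1])))
        else:
            m=(z>.054)&(I<70); print(" btn",m.sum(),P[m].mean(0),np.percentile(z[m],[10,50,90])); m=(z>.054); print(" hous",m.sum(),P[m].mean(0),P[m].max(0),P[m].min(0))
w=np.load("top.npy")
for n,(u,v) in dict(jar=(221,197),cup=(218,149),bowl=(190,112),vase=(275,105),mug=(350,259),brush=(215,247),handle=(245,238),rib=(352,206)).items(): print(n,w[v,u].round(3))
E
python3 - <<'E'
import cv2,numpy as np
a=cv2.imread('pics/top1.png');b=cv2.imread('pics/scene1.png')
t=[cv2.resize(x,(400,300),interpolation=cv2.INTER_CUBIC) for x in (a[165:220,128:201],a[180:235,260:333],b[130:190,305:385],b[180:240,175:255])]
cv2.imwrite('pics/crop1.png',np.vstack([np.hstack(t[:2]),np.hstack(t[2:])]))
E
```

```text
top stop boxtop n 710 0.055250664377529124 ((549.3690185546875, 180.31640625), (100.0238037109375, 100.37906646728516), 37.790428161621094)
 dark 344 [0.54418572 0.17542127 0.08973832] 0.09930689280247185
 dome 229 [0.54647479 0.17889008 0.09247718]
 tab 37 [0.51460006 0.15278532 0.08499943] -140.68322042068752
top start boxtop n 497 0.04994729530481945 ((496.6148681640625, -205.6256103515625), (79.86615753173828, 79.45581817626953), 29.858814239501953)
 btn 70 [ 0.49788822 -0.20455225  0.07212001] [0.06828199 0.07195795 0.07555851]
 hous 240 [ 0.49682179 -0.2037776   0.06384625] [ 0.54143151 -0.1627956   0.08070411] [ 0.44608157 -0.25255611  0.05402728]
scene stop boxtop n 556 0.05377880174012062 ((552.4953002929688, 174.89141845703125), (99.11238098144531, 104.19117736816406), 37.259056091308594)
 dark 306 [0.55091165 0.16540004 0.0861767 ] 0.09677475240427735
 dome 139 [0.55376787 0.17314388 0.09109543]
 tab 48 [0.52081244 0.14835174 0.0814618 ] -143.04609669204504
scene start boxtop n 505 0.048533590694530115 ((500.9497375488281, -211.4163055419922), (80.16587829589844, 81.46736145019531), 30.08182716369629)
 btn 70 [ 0.50235031 -0.21045427  0.07011144] [0.06735255 0.07047137 0.07221832]
 hous 210 [ 0.50530451 -0.21333915  0.06420036] [ 0.53521053 -0.16701525  0.07432221] [ 0.47951292 -0.23211359  0.05401809]
jar [0.529 0.002 0.119]
cup [0.677 0.017 0.003]
bowl [0.789 0.098 0.008]
vase [ 0.775 -0.15   0.132]
mug [ 0.347 -0.361  0.006]
brush [0.39  0.028 0.023]
handle [ 0.414 -0.058  0.015]
rib [ 0.5   -0.372  0.003]
```

View pics/crop1.png

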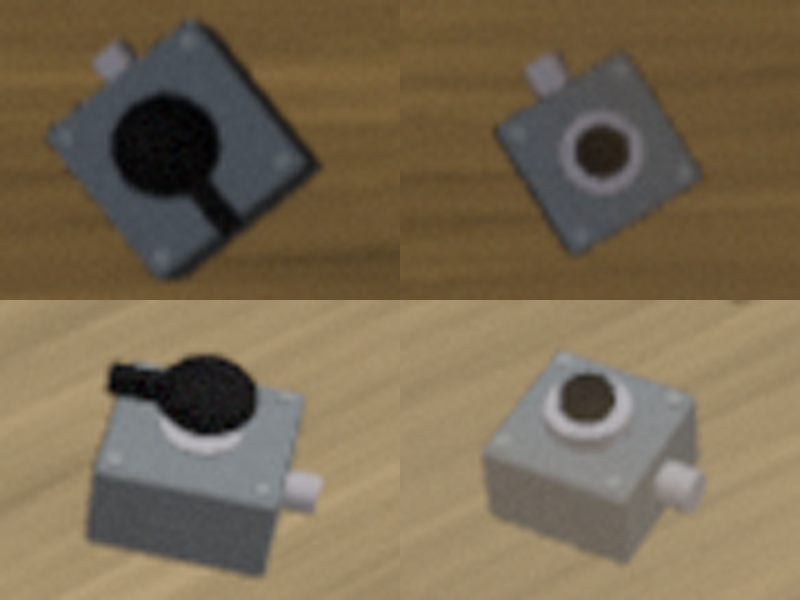

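The crops show the head at rest with its tab along the box's −x (−142° in world), and the start button inside a metal ring. I estimate the stop axis at (0.550, 0.178) and the start button at (0.498, −0.208). Next I'll shut the gripper, swing over and yaw the tool.

drive_tool --slide '[[-0.08,-0.03,0],[-0.22,-0.09,0],[-0.37,-0.15,0],[-0.53,-0.21,0],[-0.7,-0.28,0],[-0.85,-0.34,0],[-0.95,-0.38,0],[-0.99,-0.4,0]]' --rotation '[[0,0,-0.07],[0,0,-0.2],[0,0,-0.34],[0,0,-0.48],[0,0,-0.62],[0,0,-0.76],[0,0,-0.85],[0,0,-0.89]]' --gripper 0

```text
clock: 1.1
eef_pos: [0.3338, 0.3312, 0.2308]
tool_rot: [-0.106, 0.994, -0.0, -0.0]
ft_force: [0.8, 0.4, 0.2]
grip_width: -0.0003
grasp_force: 0.0
```

```bash
cat >> h.py <<'E'
def plan(t):
    o=bot.get_obs(); M=R.from_quat(o["tool_rot"]); d=M.inv().apply(np.array(t)-o["eef_pos"]); m=M.as_matrix()
    print("t",round(o["clock"],2),"pos",o["eef_pos"].round(4),"yawY",np.degrees(np.arctan2(m[1,1],m[0,1])).round(1),"tilt",m[:,2].round(3),"F",o["ft_force"].round(2),"j6",o["joint_pos"][5].round(2),"units",(d/.25).round(4))
E
python3 - <<'E'
from h import *
plan([.55,.178,.16])
w=np.load("top.npy")[185:230,273:320].reshape(-1,3); 
for c,n in (((.497,-.2055),"top"),((.501,-.211),"scene")):
    W=np.load(n+".npy")[(slice(185,230),slice(273,320)) if n=="top" else (slice(188,232),slice(188,240))].reshape(-1,3)
    r=np.hypot(*(W[:,:2]-c).T)
    for a in range(0,30,3):
        m=(r>=a)&(r<a+3) if False else (r>=a/1000)&(r<(a+3)/1000); print(n,a,m.sum(),np.median(W[m,2]).round(4))
E
```

```text
t 1.1 pos [0.3338 0.3312 0.2308] yawY 102.1 tilt [-0.001 -0.001 -1.   ] F [0.82 0.43 0.2 ] j6 0.57 units [-0.7172 -0.7804  0.2832]
top 0 4 0.0731
top 3 9 0.0724
top 6 20 0.0727
top 9 24 0.0723
top 12 31 0.0691
top 15 38 0.0622
top 18 48 0.0621
top 21 50 0.0526
top 24 62 0.0494
top 27 67 0.05
scene 0 4 0.0709
scene 3 8 0.0716
scene 6 24 0.0705
scene 9 34 0.0695
scene 12 47 0.0639
scene 15 29 0.0606
scene 18 85 0.0564
scene 21 38 0.0498
scene 24 42 0.0488
scene 27 49 0.0485
```

The start button stands 10 mm above its housing, so pressing it with shut fingers is safe. I'll move on to above the stop.

drive_tool --slide '[[-0.06,-0.06,0],[-0.16,-0.17,0.02],[-0.27,-0.29,0.06],[-0.39,-0.42,0.11],[-0.51,-0.56,0.17],[-0.62,-0.67,0.23],[-0.69,-0.75,0.27],[-0.717,-0.78,0.283]]' --rotation '[[0,0,-0.07],[0,0,-0.2],[0,0,-0.34],[0,0,-0.48],[0,0,-0.63],[0,0,-0.77],[0,0,-0.86],[0,0,-0.9]]' --gripper 0

```text
clock: 2.1
eef_pos: [0.5494, 0.1785, 0.159]
tool_rot: [-0.325, 0.946, 0.0, -0.001]
ft_force: [-0.9, 0.9, -0.9]
grip_width: 0.0004
grasp_force: 0.0
```

```bash
python3 - <<'E'
from h import *
plan([.55,.178,.11])
t=[]
for n in("top","scene"):
    c=bot.camera(n); a,b=(120,150) if n=="top" else (290,80); im=c["image"][b:b+100,a:a+100,::-1]
    t.append(cv2.resize(im,(400,400),interpolation=cv2.INTER_CUBIC)); np.save(n+"2.npy",cloud(c)[b:b+100,a:a+100])
cv2.imwrite("pics/above.png",np.hstack(t))
w=np.load("scene2.npy").reshape(-1,3)
for a in np.arange(.1,.2,.01):
    m=(w[:,2]>a)&(w[:,2]<a+.01)&(abs(w[:,0]-.55)<.12)&(abs(w[:,1]-.178)<.12)
    if m.sum(): print(a.round(2),m.sum(),np.median(w[m],0).round(4),np.ptp(w[m],0).round(4))
E
```

```text
t 2.1 pos [0.5494 0.1785 0.159 ] yawY 127.9 tilt [-0.003 -0.001 -1.   ] F [-0.93  0.88 -0.85] j6 -0.35 units [-0.0012 -0.0033  0.196 ]
0.15 7 [0.5535 0.1716 0.1587] [0.0123 0.0092 0.0028]
0.16 19 [0.5565 0.1647 0.1678] [0.0187 0.0176 0.0097]
0.17 25 [0.5571 0.165  0.1755] [0.0198 0.0256 0.009 ]
0.18 29 [0.5586 0.1647 0.1842] [0.0212 0.0163 0.0089]
0.19 5 [0.5569 0.1649 0.1908] [0.008  0.0057 0.0035]
```

View pics/above.png

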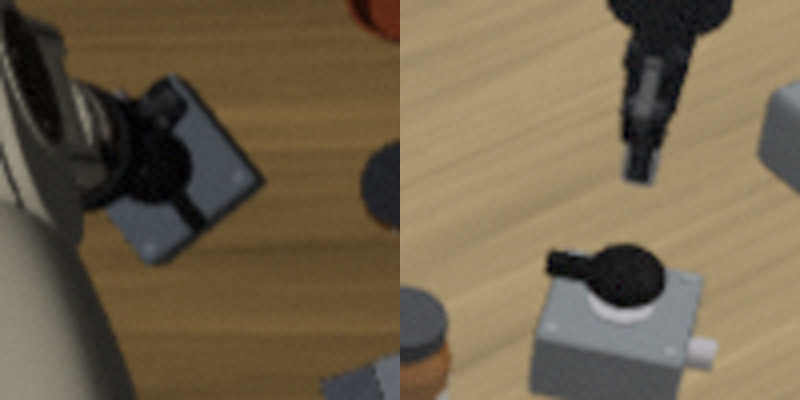

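The shut fingertips sit above the mushroom head in both views: the scene tip is at about (640,180) in the crop and the head at (622,270). I'll press down now.

drive_tool --slide '[[0,0,0.07],[0,0,0.16],[0,0,0.22],[0,0,0.25],[0,0,0.27],[0,0,0.29],[0,0,0.305],[0,0,0.312]]' --rotation '[[0,0,0],[0,0,0],[0,0,0],[0,0,0],[0,0,0],[0,0,0],[0,0,0],[0,0,0]]' --gripper 0

```text
clock: 3.2
eef_pos: [0.5495, 0.1802, 0.0837]
tool_rot: [-0.326, 0.946, 0.0, 0.001]
ft_force: [-2.9, 0.6, 5.1]
grip_width: -0.0001
grasp_force: 2.5
```

drive_tool --slide '[[0,0,0.004],[0,0,0.008],[0,0,0.01],[0,0,0.012],[0,0,0.012],[0,0,0.012],[0,0,0.012],[0,0,0.012]]' --rotation '[[0,0,0],[0,0,0],[0,0,0],[0,0,0],[0,0,0],[0,0,0],[0,0,0],[0,0,0]]' --gripper 0

```text
clock: 4.2
eef_pos: [0.5497, 0.1802, 0.0827]
tool_rot: [-0.326, 0.945, 0.0, 0.001]
ft_force: [-5.2, -1.5, 17.3]
grip_width: 0.0002
grasp_force: 8.6
```

The press reached the hard stop at 17 N, with the tip at z 82.7 mm. Lifting off.

drive_tool --slide '[[0,0,-0.03],[0,0,-0.08],[0,0,-0.15],[0,0,-0.22],[0,0,-0.25],[0,0,-0.25],[0,0,-0.25],[0,0,-0.25]]' --rotation '[[0,0,0],[0,0,0],[0,0,0],[0,0,0],[0,0,0],[0,0,0],[0,0,0],[0,0,0]]' --gripper 0

```text
clock: 5.2
eef_pos: [0.5487, 0.1796, 0.1412]
tool_rot: [-0.326, 0.946, -0.0, -0.001]
ft_force: [0.2, -0.0, 1.0]
grip_width: 0.0
grasp_force: 0.0
```

```bash
cat >> h.py <<'E'
def look(tag):
    t=[]
    for n in("top","scene"):
        c=bot.camera(n); a,b=(120,150) if n=="top" else (290,80); im=c["image"][b:b+100,a:a+100,::-1]
        t.append(cv2.resize(im,(400,400),interpolation=cv2.INTER_CUBIC))
        w=cloud(c)
        if n=="scene":
            P=w[135:185,315:375].reshape(-1,3); I=c["image"][135:185,315:375].reshape(-1,3).max(1)
            cen=np.array([.5525,.174]); r=np.hypot(*(P[:,:2]-cen).T); m=(I<80)&(r<.012)&(P[:,2]<.11); print("head top z",np.median(P[m,2]).round(4),m.sum())
            Q=P[(I<80)&(r>.034)&(r<.06)&(P[:,2]>.06)&(P[:,2]<.1)]; print("tab ang",len(Q),np.degrees(np.arctan2(*(Q.mean(0)[:2]-cen)[::-1])).round(1),"z",Q[:,2].mean())
    cv2.imwrite(f"pics/{tag}.png",np.hstack(t))
E
python3 - <<'E'
from h import *
look("latched")
C=np.array([.55,.178]); ex=np.array([np.cos(np.radians(37.8)),np.sin(np.radians(37.8))]); ey=np.array([-ex[1],ex[0]])
for y in (-.038,.002): plan([*(C-.044*ex+y*ey),.064]); 
E
```

```text
head top z 0.0839 43
tab ang 39 -141.4 z 0.07279568806168144
t 5.3 pos [0.5489 0.1797 0.1414] yawY 128.0 tilt [-0.001 -0.    -1.   ] F [ 0.13 -0.8  -0.25] j6 -0.35 units [ 0.1768 -0.1595  0.3099]
t 5.3 pos [0.5489 0.1797 0.1414] yawY 128.0 tilt [-0.001 -0.    -1.   ] F [ 0.13 -0.8  -0.25] j6 -0.35 units [0.1762 0.0005 0.31  ]
```

The head top dropped to about 84 mm, so it is latched. Next I'll go beside the tab and down.

drive_tool --slide '[[0.04,-0.04,0],[0.1,-0.1,0],[0.16,-0.15,0],[0.177,-0.16,0.06],[0.177,-0.16,0.15],[0.177,-0.16,0.24],[0.177,-0.16,0.295],[0.177,-0.16,0.31]]' --rotation '[[0,0,0],[0,0,0],[0,0,0],[0,0,0],[0,0,0],[0,0,0],[0,0,0],[0,0,0]]' --gripper 0

```text
clock: 6.3
eef_pos: [0.5383, 0.1202, 0.0638]
tool_rot: [-0.325, 0.946, 0.0, -0.001]
ft_force: [0.6, -0.2, 0.9]
grip_width: -0.0004
grasp_force: 0.0
```

```bash
python3 - <<'E'
from h import *
look("beside")
plan([.55,.178,.064])
E
```

```text
head top z 0.0837 39
tab ang 12 -122.6 z 0.07626698182639872
t 6.4 pos [0.539  0.1207 0.0646] yawY 128.0 tilt [-0. -0. -1.] F [-0.62  0.49 -0.23] j6 -0.44 units [-0.1758  0.1537  0.0025]
```

View pics/beside.png

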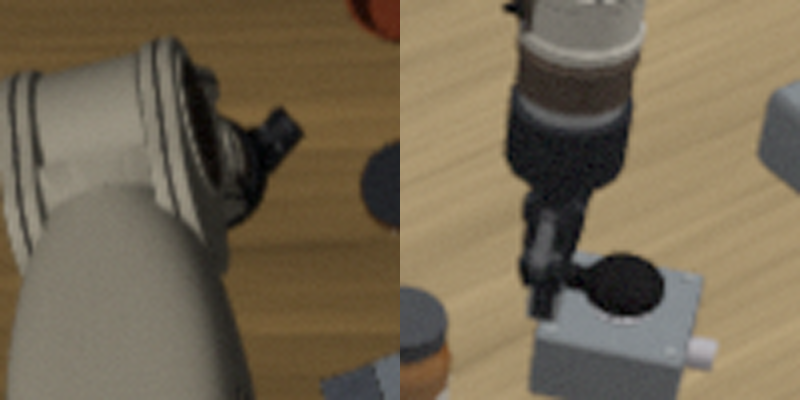

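The fingertip stands beside the tab on the near side (scene crop about (545,300)), and the head is down. I'll push along tool +y.

drive_tool --slide '[[0,0.02,0],[0,0.045,0],[0,0.07,0],[0,0.095,0],[0,0.12,0],[0,0.14,0],[0,0.155,0],[0,0.16,0]]' --rotation '[[0,0,0],[0,0,0],[0,0,0],[0,0,0],[0,0,0],[0,0,0],[0,0,0],[0,0,0]]' --gripper 0

```text
clock: 7.4
eef_pos: [0.5139, 0.1527, 0.0645]
tool_rot: [-0.326, 0.945, 0.0, -0.0]
ft_force: [0.3, -1.7, 0.3]
grip_width: -0.0002
grasp_force: 0.6
```

```bash
python3 - <<'E'
from h import *
look("pushed")
plan([.55,.178,.064])
E
```

```text
head top z 0.0923 41
tab ang 55 -138.9 z 0.08421980645056362
t 7.5 pos [0.514  0.1526 0.0644] yawY 128.0 tilt [-0.001 -0.    -1.   ] F [ 0.92 -0.47 -0.33] j6 -0.37 units [-0.176  -0.0086  0.0016]
```

View pics/pushed.png

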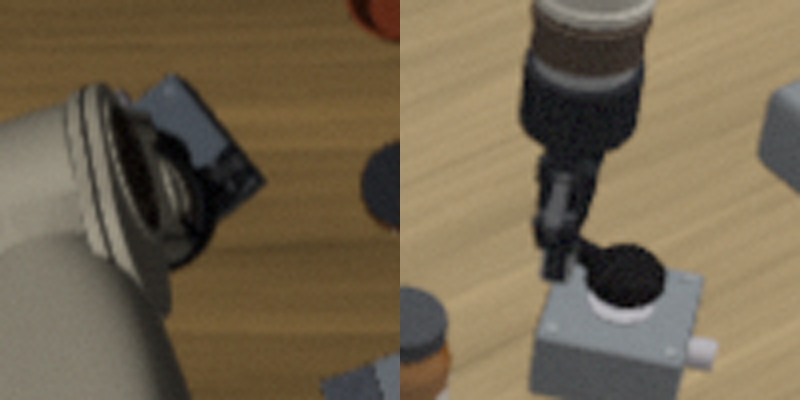

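The head has risen: its top went from 83.7 to 92.3 mm and the collar is visible. Backing off and lifting.

drive_tool --slide '[[0,-0.03,0],[0,-0.08,0],[0,-0.13,0],[0,-0.16,-0.03],[0,-0.16,-0.12],[0,-0.16,-0.26],[0,-0.16,-0.4],[0,-0.16,-0.46]]' --rotation '[[0,0,0],[0,0,0],[0,0,0],[0,0,0],[0,0,0],[0,0,0],[0,0,0],[0,0,0]]' --gripper 0

```text
clock: 8.5
eef_pos: [0.5405, 0.1211, 0.1823]
tool_rot: [-0.325, 0.946, -0.0, 0.002]
ft_force: [0.9, 0.2, 0.1]
grip_width: -0.0003
grasp_force: 0.0
```

```bash
python3 - <<'E'
from h import *
look("released")
plan([.498,-.208,.18])
E
```

```text
head top z 0.092 43
tab ang 39 -141.9 z 0.08077430624643868
t 8.6 pos [0.5403 0.1211 0.1815] yawY 128.0 tilt [ 0.004  0.001 -1.   ] F [-0.46  0.68  0.13] j6 -0.44 units [ 0.9435 -0.9335  0.0039]
```

drive_tool --slide '[[0.07,-0.07,0],[0.2,-0.2,0],[0.35,-0.35,0],[0.51,-0.505,0],[0.67,-0.66,0],[0.82,-0.81,0],[0.92,-0.91,0],[0.944,-0.934,0]]' --rotation '[[0,0,0],[0,0,0],[0,0,0],[0,0,0],[0,0,0],[0,0,0],[0,0,0],[0,0,0]]' --gripper 0

```text
clock: 9.6
eef_pos: [0.4954, -0.21, 0.1776]
tool_rot: [-0.324, 0.946, 0.001, -0.001]
ft_force: [0.2, 0.5, -0.2]
grip_width: 0.0001
grasp_force: 0.0
```

```bash
python3 - <<'E'
from h import *
plan([.498,-.208,.066])
E
```

```text
t 9.6 pos [ 0.4954 -0.21    0.1776] yawY 127.8 tilt [-0.003  0.001 -1.   ] F [ 0.19  0.5  -0.16] j6 -1.06 units [-0.0138 -0.0014  0.4466]
```

drive_tool --slide '[[0,0,0.08],[0,0,0.2],[0,0,0.31],[0,0,0.38],[0,0,0.41],[0,0,0.43],[0,0,0.445],[0,0,0.455]]' --rotation '[[0,0,0],[0,0,0],[0,0,0],[0,0,0],[0,0,0],[0,0,0],[0,0,0],[0,0,0]]' --gripper 0

```text
clock: 10.6
eef_pos: [0.497, -0.2079, 0.0665]
tool_rot: [-0.326, 0.945, 0.0, 0.0]
ft_force: [-2.0, 3.1, 4.9]
grip_width: 0.0003
grasp_force: 2.3
```

drive_tool --slide '[[0,0,0.004],[0,0,0.007],[0,0,0.01],[0,0,0.013],[0,0,0.015],[0,0,0.015],[0,0,0.015],[0,0,0.015]]' --rotation '[[0,0,0],[0,0,0],[0,0,0],[0,0,0],[0,0,0],[0,0,0],[0,0,0],[0,0,0]]' --gripper 0

```text
clock: 11.6
eef_pos: [0.497, -0.2079, 0.0658]
tool_rot: [-0.326, 0.945, -0.0, 0.001]
ft_force: [-7.9, 5.1, 21.8]
grip_width: -0.0004
grasp_force: 11.2
```

It met the hard stop at 65.8 mm, 6 mm below the button's rest height of 72 mm, with 22 N. I'll release it and lift.

drive_tool --slide '[[0,0,-0.03],[0,0,-0.1],[0,0,-0.2],[0,0,-0.31],[0,0,-0.42],[0,0,-0.48],[0,0,-0.5],[0,0,-0.5]]' --rotation '[[0,0,0],[0,0,0],[0,0,0],[0,0,0],[0,0,0],[0,0,0],[0,0,0],[0,0,0]]' --gripper 0

```text
clock: 12.6
eef_pos: [0.4966, -0.2083, 0.1866]
tool_rot: [-0.326, 0.946, 0.0, -0.0]
ft_force: [0.3, -0.9, -0.0]
grip_width: 0.0001
grasp_force: 0.0
```

```bash
python3 - <<'E'
from h import *
look("end"); plan([.498,-.208,.19])
c=bot.camera("scene"); W=cloud(c)[188:232,188:240].reshape(-1,3); r=np.hypot(*(W[:,:2]-(.501,-.211)).T); print("btn z",np.median(W[r<.008,2]))
print("moved px",(np.abs(c["image"].astype(int)-cv2.imread("pics/scene1.png")[:,:,::-1]).max(2)[110:310,110:185]>60).sum())
print(bot.job_done())
E
```

```text
head top z 0.0922 50
tab ang 40 -141.6 z 0.08103635425231298
t 12.7 pos [ 0.4961 -0.2081  0.1859] yawY 128.0 tilt [-0.002  0.001 -1.   ] F [-0.25 -0.38  0.71] j6 -1.06 units [-0.006  -0.0044 -0.0165]
btn z 0.07066045022055656
moved px 0
the job is handed in; nothing more can be done
None
```

I pressed the stop until it latched, released it with the thumb tab, then pressed the start button and let it go; the job is handed in at about 13 s, but no verdict came back. The last readings show the head up, the tab back at rest and the button out, with no contact felt on the loose things.

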